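# Spot-check a cooling vase with the infrared thermometer

### The arm

A 6-joint arm with a two-finger parallel gripper is mounted at the origin on the work surface. World frame = base frame: x ahead of the robot, y to its left, z up, the work surface at z = 0. Lengths are in m, angles in degrees, forces in N, time in s.
With the tool pointing down it reaches from about 0.375 to 0.9 m from the base axis. Payload 3.1 kg.
Tool frame: the origin (TCP) lies on the centre line of the jaws, within the pads' length; the fingertips stand 25 mm ahead of it and the grasp point (between the pads) lies 6 mm ahead of it; z points along the fingers, y is the line along which they close (so a half turn about z gives the same grasp; the last joint's range is limited). The gripper opens to 87 mm and grips with 3 to 60 N. Pads are 19 mm wide; open, the fingers measure 117 mm over their backs; the gripper's body (75 mm by 190 mm) begins 51 mm behind the grasp point.
Start: joints at [-10.227, 30.224, 82.088, -0, 67.689, -10.227], TCP at [0.625, 0, 0.248] pointing down, gripper open.
Joint ranges: [-176.69, 176.69], [-43.24, 126.21], [12.49, 139.97], [-82, 262], [0, 151.66], [-163.58, 163.58]. Speed limits (degrees/s): [159.86, 159.86, 180, 180, 180, 180].

### API

Orientations are given as a 3x3 rotation matrix whose columns are the frame's x, y, z axes.
In Python, from rig import bot, cams, models gives the robot as it stands. The module is installed in compiled form; this text tells all that it offers.
- The arm moves only by the shell command python3 -m handwheel 'ROWS' [OPENING]. ROWS is JSON, a list of rows, each a list of 6 numbers: the shift along the world's x, y, z each as a share of 1 m, from -1 to 1, then the turn, a rotation vector about the world's x, y, z each as a share of 2 rad, from -1 to 1. In form: [[dx, dy, dz, wx, wy, wz], ...]. A call has exactly 8 rows; each row is the pose to reach, as a shift and turn from the pose commanded when the call began; what a row does not reach only later rows make up. A row lasts 1/12 s, in which the tool goes at most 41.7 mm and 7.16 degrees, less where a joint would pass 70% of its speed; a pose out of reach is approached as far as the arm can. A call with a number of a shift or a turn outside -1 to 1 is refused whole. A call with a gripper value outside its range is refused whole. OPENING is the opening, from -1 (shut) to 1 (fully open), so that 0 is half open, set as the call begins (- or left out, the last holds). The fingers move at their own pace and stop on an object; the grip force is fixed at half the most. Time passes only in rows, so rows that repeat a pose let the fingers close, or fill a call up. It gives the time, the measured TCP pose, the force, the opening and the grip force at its end, in the units of the state.
- bot.read_state(): the state, without advancing time (a new reading comes with each control period).
- cams.capture(name): name is "scene" or "side" or "wrist"; returns (picture, depth): 384x512x3 uint8, blue, green, red; 384x512 float32, m along the optical axis (not along the pixel's ray), 0 where there is no reading.
- cams.calibration(name): a dict with "mtx" (3x3 intrinsics, pixels), "R" (3x3) and "t" (3): a world point X has camera coordinates R X + t; the wrist camera has in their place "tool_from_camera" (4x4, takes a point from camera to tool coordinates, whose origin is the TCP and whose axes are the flange's). Camera axes: x right, y down, z forward; pixel columns grow to the right and rows downward; lengths in m; the calibration is good to about 2 mm. A picture is of the moment at which its call begins: read the wrist's pose just before it. calibration takes no time and is no camera call.
- bot.hand_in(): hands the job in; it is judged then, once.
Trained networks look in the newest picture that a camera, given by its name, has taken for a name from the list of things; names that differ only in an ending like _2 or _b are one class to them, and where a whole thing is asked for, a point or a joint stands for the part that bears it (a point fixed in the world has none). Each returns a list of dicts, best first, with "conf" (0 to 1); they miss things now and then, are a little off and sometimes report something else, mostly with a low value. They report only what shows in the picture. A call takes as long as a camera call. They do not tell look-alikes from the thing itself.
- models.spot_in(query, camera): "position" ([column, row] in pixels, amid what is visible of it).
- models.tip_of(query, camera): "position" ([column, row] in pixels: a listed point, or the origin of a listed thing).
The state is a dict: "time_s": time; "joint_positions": joint angles; "qvel": joint speeds; "tau": joint torques, N m; "position": TCP position; "tcp_rot": TCP orientation; "force": force on the tool from outside, world axes, zero at the start; "moment": the same for the moment, N m; "opening": opening from 0.0 (shut) to 1.0 (fully open); "grasp_force": force on a finger pad.
Only numpy, scipy, OpenCV 4.12 (cv2) and the standard library are available. Lean on these libraries where they do the work, as an engineer would, in place of code of your own. Each camera call takes 0.05 s, during which the arm holds its last target. There are 200 camera calls.

### The job

Take the pistol-shaped infrared thermometer off its cork pad and, holding it level and upright, point its lens at the middle of the round globe of the vase whose globe sits high on a slim stem, with the lens about 8 cm from the glass; hold it steady there for two seconds without touching the vase. Then stand the thermometer upright on the middle of its cork pad again, setting it down rather than dropping it, and let go.

Things in the scene. Friction and masses are not known exactly. Their poses are not given: they have to be found in the camera images.
- gun_centre (a point): Pistol-shaped infrared thermometer, 0.3 kg, loose, upright on its pad. Point = centre of its level grey barrel (150 long, 42 wide, 44 high; grip across the 42), 118 above the underside of its foot (100 x 70 x 24), centred over it; a 36 x 30 black handle joins them. x runs out of the lens along the line of sight, z up. Lens: end of black nose, 85 ahead of this point; display at rear. Sizes in mm.
- globe (a point): Centre of the target vase's 100 mm globe, 165 mm above the bench. Loose amber glass, 0.55 kg, 262 mm tall: foot disc 96 mm across, 26 mm stem, globe, 32 mm neck; z up, round. Two other amber vases share its row in any order: one has its globe at the bottom under a long neck, one is a plain flared cone. Only low tools (to 25 mm) lie in front of the row.
- pad: Cork pad fixed to the bench, 200 (x) x 180 (y) x 10 mm thick. Origin: centre of its underside, at bench height; z up. The thermometer starts standing on it, near the middle, and goes back there pointing any way.
There are look-alikes about, which are no part of the job. What is shaped like the part that bears gun_centre but blue is not meant.

How it is judged (in metres and radians):
On the way, in this order (a step that is already met when the one before it is completed fails the run):
1. the thermometer is held level, its line of sight within 20 mm of the middle of the globe, its lens 25 to 155 mm from the glass, still, for one second (x of globe in the frame of gun_centre between 0.16 and 0.29 m and y of globe in the frame of gun_centre between -0.02 and 0.02 m and z of globe in the frame of gun_centre between -0.02 and 0.02 m and angle between gun_centre's own z axis and vertical below 0.2 rad and linear speed of gun below 0.03 m/s and angular speed of gun below 0.3 rad/s), for 1 s.
2. the thermometer stands on the middle of the pad while still in the fingers (set down, not dropped) (horizontal distance between gun_centre and pad below 0.045 m and z of gun_centre in the frame of pad below 0.138 m and contact force between the fingers and gun above 0.5 N), for 0.05 s.
At the end, for the whole second after the job is handed in: The thermometer stands upright (within 6 degrees) and at rest on its foot on the cork pad, its centre within 45 mm of the pad's centre, and the globe of the stemmed vase is within 20 mm of where it began (horizontal distance between gun_centre and pad below 0.045 m and z of gun_centre in the frame of pad below 0.133 m and angle between gun_centre's own z axis and vertical below 0.1 rad and linear speed of gun below 0.02 m/s and distance of globe from where it was at the start of the episode below 0.02 m); the robot touches nothing.
It fails at once if the stemmed vase is touched by the thermometer, the fingers or the arm (contact force between stem_vase and gun above 0.5 N or contact force between stem_vase and the fingers above 0.5 N or contact force between stem_vase and the arm above 0.5 N).
It fails at once if the stemmed vase is pushed by more than 20 mm or knocked over (distance of globe from where it was at the start of the episode above 0.02 m).
It fails at once if the thermometer is tipped over (more than 45 degrees) (angle between gun_centre's own z axis and vertical above 0.785 rad).
It also fails if it takes over 56 s, if anything falls off the work surface, if the arm or the gripper's body presses on something with over 40 N, if the wrist force passes 120 N, or if a joint passes its speed limit or range.

## Working session

There is one attempt and no reset: what is moved stays moved. The work goes in short steps, Python scripts to look and compute and a shell command to move; the robot and the scene stay as the last step left them, time stands still between calls to the robot, and variables do not carry over. Pictures are saved under pics/ and viewed, at most 10 in all, crops included, and the job is handed in when it is done.

```bash
mkdir -p pics
cat > h.py <<'E'
import numpy as np, cv2
from rig import bot, cams, models
def world(cam,uv,d):
    c=cams.calibration(cam); p=np.linalg.inv(c['mtx'])@[uv[0],uv[1],1]*d
    return np.array(c['R']).T@(p-np.array(c['t']))
def cloud(cam,depth):
    c=cams.calibration(cam); v,u=np.mgrid[:384,:512]
    p=np.stack([u,v,np.ones_like(u)],-1)@np.linalg.inv(c['mtx']).T*depth[...,None]
    return (p-np.array(c['t']))@np.array(c['R'])
E
python3 - <<'E'
from h import *
np.set_printoptions(precision=3,suppress=True)
ims=[]
for n in ("scene","side"):
    im,d=cams.capture(n); cv2.imwrite(f"pics/{n}.png",im); np.save(f"{n}_d.npy",d); np.save(f"{n}_i.npy",im)
    W=cloud(n,d)
    for q in ("gun_centre","globe","pad"):
        for f in (models.spot_in,models.tip_of):
            for r in f(q,n)[:3]:
                u,v=np.array(r["position"]).round().astype(int)
                print(n,q,f.__name__,round(r["conf"],2),u,v,W[min(v,383),min(u,511)])
E
```

```text
scene gun_centre call 0.8 144 151 [ 0.37  -0.581  0.102]
scene gun_centre call 0.63 195 180 [ 0.452 -0.327  0.134]
scene gun_centre call 0.59 232 140 [ 0.193 -0.323  0.1  ]
scene gun_centre call 0.73 194 167 [ 0.415 -0.349  0.151]
scene gun_centre call 0.63 236 132 [ 0.19  -0.307  0.139]
scene gun_centre call 0.62 142 145 [ 0.374 -0.579  0.133]
scene globe call 0.65 208 257 [ 0.723 -0.133  0.186]
scene globe call 0.83 205 249 [ 0.715 -0.144  0.204]
scene pad call 0.86 206 202 [ 0.428 -0.313  0.011]
scene pad call 0.73 200 198 [ 0.439 -0.328  0.036]
side gun_centre call 0.94 277 126 [ 0.348 -0.578  0.09 ]
side gun_centre call 0.82 323 184 [ 0.189 -0.317  0.042]
side gun_centre call 0.81 259 161 [ 0.406 -0.334  0.117]
side gun_centre call 0.93 327 169 [ 0.186 -0.3    0.121]
side gun_centre call 0.89 259 156 [ 0.406 -0.329  0.142]
side gun_centre call 0.65 277 118 [ 0.35  -0.562  0.136]
side globe call 0.75 171 210 [ 0.671 -0.149  0.06 ]
side pad call 0.74 254 189 [ 0.421 -0.321  0.004]
side pad call 0.95 256 184 [ 0.414 -0.322  0.027]
```

View pics/scene.png

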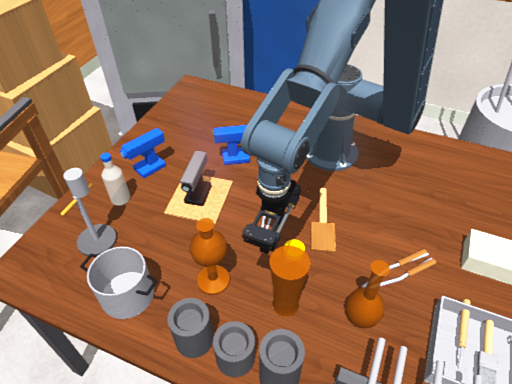

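View pics/side.png

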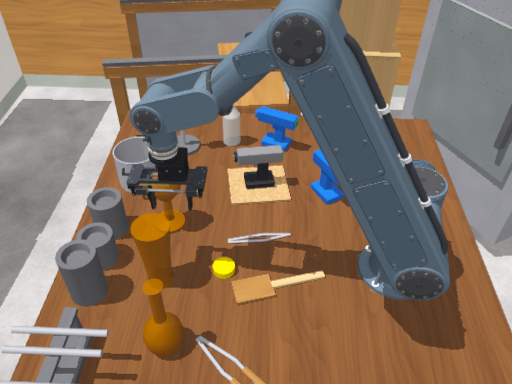

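Grey gun on the pad at scene (194,178); stemmed vase at scene (208,245), partly hidden behind the gripper in the side view. Next I fit the geometry and zoom in to see which end is the lens.

Run:
```python
from h import *
from scipy.optimize import least_squares
np.set_printoptions(precision=4,suppress=True)
c=[]
for n,(x0,x1,y0,y1) in {"scene":(150,245,135,225),"side":(220,300,130,210)}.items():
    im=np.load(f"{n}_i.npy"); W=cloud(n,np.load(f"{n}_d.npy"))
    c.append(cv2.resize(im[y0:y1,x0:x1],(400,380),interpolation=cv2.INTER_CUBIC))
    near=(np.hypot(W[...,0]-.43,W[...,1]+.33)<.13)
    m=near&(W[...,2]>.108)&(W[...,2]<.2); P=W[m]; 
    top=P[P[:,2]>np.percentile(P[:,2],97)-.006]
    (ctr,sz,a)=cv2.minAreaRect(top[:,:2].astype(np.float32))
    print(n,len(P),"topz",np.median(top[:,2]),"rect",ctr,sz,a)
    allr=cv2.minAreaRect(P[:,:2].astype(np.float32)); print(" all",allr)
    print(" box",cv2.boxPoints(allr))
    hsv=cv2.cvtColor(im,cv2.COLOR_BGR2HSV)
    pm=near&(abs(W[...,2]-.01)<.006)&(hsv[...,0]>12)&(hsv[...,0]<30)&(hsv[...,2]>150); pp=W[pm]
    r=cv2.minAreaRect(pp[:,:2].astype(np.float32)); print(" pad",r, pp[:,2].mean())
    am=(hsv[...,0]<18)&(hsv[...,1]>180)&(np.hypot(W[...,0]-.7,W[...,1]+.15)<.1)
    g=W[am&(W[...,2]>.13)&(W[...,2]<.205)]
    f=least_squares(lambda q:np.linalg.norm(g-q,axis=1)-.05,[.68,-.15,.165],loss='soft_l1',f_scale=.003)
    print(" globe",len(g),f.x,np.median(abs(f.fun)))
    ft=W[am&(W[...,2]<.02)]; print(" foot",len(ft), cv2.minEnclosingCircle(ft[:,:2].astype(np.float32)) if len(ft) else 0)
cv2.imwrite("pics/crop.png",np.hstack(c))
```

```text
scene 646 topz 0.15041025381042145 rect (0.4099315106868744, -0.35360053181648254) (0.1522577852010727, 0.039985835552215576) 10.888970375061035
 all ((0.4137910008430481, -0.35236048698425293), (0.16242296993732452, 0.043483614921569824), 9.922146797180176)
 box [[ 0.33   -0.3449]
 [ 0.3375 -0.3878]
 [ 0.4975 -0.3598]
 [ 0.49   -0.317 ]]
 pad ((0.4118899405002594, -0.35071301460266113), (0.20523306727409363, 0.1869134157896042), 8.74365520477295) 0.010292297555145309
 globe 717 [ 0.6819 -0.1553  0.1654] 0.0008241568703876642
 foot 673 ((0.6991869807243347, -0.1493748277425766), 0.09890419989824295)
side 775 topz 0.14787347768573386 rect (0.41109463572502136, -0.350524365901947) (0.15701383352279663, 0.04727139323949814) 9.810280799865723
 all ((0.4095439910888672, -0.35100409388542175), (0.16198134422302246, 0.049157384783029556), 10.687660217285156)
 box [[ 0.3254 -0.3419]
 [ 0.3345 -0.3902]
 [ 0.4937 -0.3601]
 [ 0.4846 -0.3118]]
 pad ((0.42241591215133667, -0.3425358235836029), (0.22904165089130402, 0.22922533750534058), 30.323902130126953) 0.008266679939632501
 globe 202 [ 0.682  -0.155   0.1636] 0.001088214430828193
 foot 61 ((0.7164325714111328, -0.15462365746498108), 0.08295278996229172)
```

View pics/crop.png

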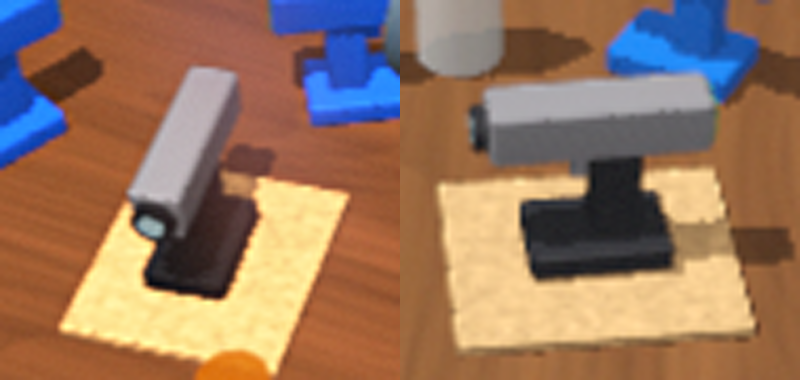

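The lens faces roughly +x (yaw about 10.4°). Gun centre is about (0.4105, -0.352, 0.128), the pad (0.412, -0.350), and the globe (0.682, -0.155, 0.165), which agrees with the stated 165 mm. I'll pull back away from the vases first, then move over to the gun.

```bash
python3 -c "
from rig import bot; s=bot.read_state(); print(s['tcp_rot'],s['position'],s['opening'])"
python3 -m handwheel '[[-0.02,0,0.03,0,0,0],[-0.05,0,0.05,0,0,0],[-0.09,0,0.05,0,0,0],[-0.13,0,0.05,0,0,0],[-0.17,0,0.05,0,0,0],[-0.20,0,0.05,0,0,0],[-0.215,0,0.05,0,0,0],[-0.215,0,0.05,0,0,0]]' 1
```

```text
[[ 7.21048433e-06  9.99999992e-01  1.25124101e-04]
 [ 1.00000000e+00 -7.20683864e-06 -2.91369689e-05]
 [-2.91360669e-05  1.25124311e-04 -9.99999992e-01]] [6.25007467e-01 3.37958376e-05 2.47597675e-01] 0.9970937117759691
time_s: 1.37
position: [0.4058, 0.0009, 0.2975]
tcp_rot: [[0.0, 1.0, -0.003], [1.0, -0.0, 0.001], [0.001, -0.003, -1.0]]
force: [-0.5, 0.7, 0.0]
opening: 0.999
grasp_force: 0.0
```

Tool y lies along world x, so it needs a turn of -79.6°, a share of -0.695.

```bash
python3 -m handwheel '[[0,-0.02,0.02,0,0,-0.06],[0,-0.06,0.02,0,0,-0.12],[0,-0.10,0.02,0,0,-0.18],[0,-0.14,0.02,0,0,-0.24],[0,-0.18,0.02,0,0,-0.30],[0,-0.22,0.02,0,0,-0.36],[0,-0.25,0.02,0,0,-0.42],[0,-0.27,0.02,0,0,-0.48]]'
python3 -m handwheel '[[0,-0.02,0,0,0,-0.06],[0,-0.04,0,0,0,-0.12],[0,-0.06,0,0,0,-0.18],[0,-0.075,0,0,0,-0.215],[0,-0.082,0,0,0,-0.215],[0,-0.082,0,0,0,-0.215],[0,-0.082,0,0,0,-0.215],[0,-0.082,0,0,0,-0.215]]'
python3 - <<'E'
from h import *
np.set_printoptions(precision=4,suppress=True)
s=bot.read_state(); im,d=cams.capture("wrist"); cv2.imwrite("pics/w.png",im)
print(s['position'],s['tcp_rot'],s['joint_positions'])
c=cams.calibration("wrist"); v,u=np.mgrid[:384,:512]
p=np.stack([u,v,np.ones_like(u)],-1)@np.linalg.inv(c['mtx']).T*d[...,None]
T=np.array(c['tool_from_camera']); W=(p@T[:3,:3].T+T[:3,3])@np.array(s['tcp_rot']).T+s['position']
m=(np.hypot(W[...,0]-.41,W[...,1]+.35)<.12)&(W[...,2]>.14)&(W[...,2]<.17)&(d>0)
q=W[m]; print(len(q),np.median(q[:,2]),cv2.minAreaRect(q[:,:2].astype(np.float32)),cv2.boxPoints(cv2.minAreaRect(q[:,:2].astype(np.float32))))
E
```

```text
time_s: 2.03
position: [0.4111, -0.2746, 0.3178]
tcp_rot: [[0.824, 0.566, 0.002], [0.566, -0.824, -0.003], [-0.0, 0.003, -1.0]]
force: [0.2, 0.0, 0.5]
opening: 1.002
grasp_force: 0.0
time_s: 2.7
position: [0.4101, -0.351, 0.3174]
tcp_rot: [[0.983, 0.181, -0.0], [0.181, -0.983, 0.001], [-0.0, -0.001, -1.0]]
force: [0.3, -0.4, -1.6]
opening: 1.002
grasp_force: 0.0
[ 0.4101 -0.351   0.3174] [[ 0.9834  0.1815 -0.0003]
 [ 0.1815 -0.9834  0.001 ]
 [-0.0001 -0.001  -1.    ]] [-52.4412  19.1437  89.2441   0.0241  71.6661  27.0954]
5229 0.14965127727515445 ((0.4094436764717102, -0.35538002848625183), (0.16192543506622314, 0.041985899209976196), 10.584569931030273) [[ 0.326  -0.3496]
 [ 0.3337 -0.3909]
 [ 0.4929 -0.3611]
 [ 0.4852 -0.3199]]
```

View pics/w.png

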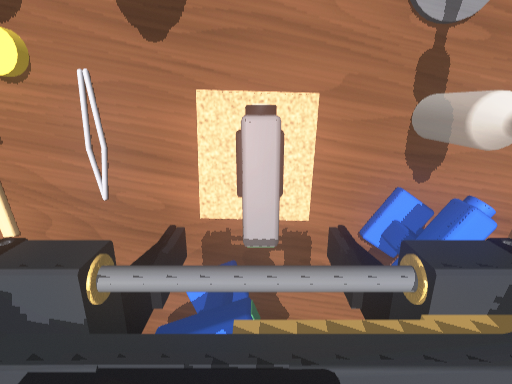

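The wrist view shows the grey gun centred, at about (262,180), with the black nose forward at (260,108). Its centre refines to about (0.405, -0.354). Descending to grasp.

```bash
python3 -m handwheel '[[-0.005,-0.002,-0.03,0,0,0],[-0.005,-0.002,-0.065,0,0,0],[-0.005,-0.002,-0.10,0,0,0],[-0.005,-0.002,-0.13,0,0,0],[-0.005,-0.002,-0.155,0,0,0],[-0.005,-0.002,-0.172,0,0,0],[-0.005,-0.002,-0.182,0,0,0],[-0.005,-0.002,-0.182,0,0,0]]'
python3 -m handwheel '[[0,0,0,0,0,0],[0,0,0,0,0,0],[0,0,0,0,0,0],[0,0,0,0,0,0],[0,0,0,0,0,0],[0,0,0,0,0,0],[0,0,0,0,0,0],[0,0,0,0,0,0]]' -1
```

```text
time_s: 3.42
position: [0.4044, -0.3523, 0.1338]
tcp_rot: [[0.983, 0.181, -0.003], [0.181, -0.983, 0.004], [-0.002, -0.004, -1.0]]
force: [-0.2, -0.2, 1.0]
opening: 0.999
grasp_force: 0.0
time_s: 4.08
position: [0.4052, -0.3546, 0.1359]
tcp_rot: [[0.984, 0.18, 0.001], [0.18, -0.984, -0.002], [0.001, 0.002, -1.0]]
force: [1.0, -3.8, -0.7]
opening: 0.482
grasp_force: 29.2
```

```bash
python3 -m handwheel '[[0,0,0.005,0,0,0],[0,0,0.015,0,0,0],[0,0,0.025,0,0,0],[0,0.005,0.035,0,0,0],[0.005,0.015,0.037,0,0,0],[0.012,0.03,0.037,0,0,0],[0.02,0.05,0.037,0,0,0],[0.028,0.07,0.037,0,0,0]]'
python3 -m handwheel '[[0.008,0.02,0,0,0,0],[0.016,0.04,0,0,0,0],[0.023,0.058,0,0,0,0],[0.029,0.072,0,0,0,0],[0.033,0.082,0,0,0,0],[0.036,0.088,0,0,0,0],[0.037,0.09,0,0,0,0],[0.037,0.09,0,0,0,0]]'
python3 - <<'E'
from h import *
np.set_printoptions(precision=4,suppress=True)
for n in ("scene","side"):
    im,d=cams.capture(n); cv2.imwrite(f"pics/{n}2.png",im); W=cloud(n,d)
    m=(np.hypot(W[...,0]-.47,W[...,1]+.194)<.12)&(W[...,2]>.145)&(W[...,2]<.19)
    a=np.radians(10.4); L=(W[m]-[.4705,-.194,.165])@np.array([[np.cos(a),-np.sin(a),0],[np.sin(a),np.cos(a),0],[0,0,1]])
    L=L[abs(L[:,1])<.03]; print(n,len(L),np.percentile(L,[1,50,99],axis=0))
    hsv=cv2.cvtColor(im,cv2.COLOR_BGR2HSV)
    g=W[(hsv[...,0]<18)&(hsv[...,1]>180)&(np.hypot(W[...,0]-.7,W[...,1]+.15)<.1)&(W[...,2]>.13)&(W[...,2]<.205)]
    from scipy.optimize import least_squares
    print(least_squares(lambda q:np.linalg.norm(g-q,axis=1)-.05,[.68,-.15,.165],loss='soft_l1',f_scale=.003).x)
E
```

```text
time_s: 4.75
position: [0.4333, -0.2825, 0.1731]
tcp_rot: [[0.984, 0.179, 0.0], [0.179, -0.984, 0.0], [0.001, -0.0, -1.0]]
force: [0.7, -0.3, -3.2]
opening: 0.481
grasp_force: 29.9
time_s: 5.42
position: [0.4702, -0.1937, 0.1727]
tcp_rot: [[0.984, 0.181, 0.0], [0.181, -0.984, -0.0], [0.0, 0.0, -1.0]]
force: [-1.2, -0.2, -2.7]
opening: 0.481
grasp_force: 29.9
scene 526 [[-0.0261 -0.0277 -0.0142]
 [ 0.0476  0.005   0.02  ]
 [ 0.0883  0.0272  0.0248]]
[ 0.6819 -0.1551  0.1653]
side 526 [[-0.0764 -0.0172 -0.0191]
 [ 0.0389  0.0191  0.0094]
 [ 0.0843  0.0285  0.0237]]
[ 0.6817 -0.1553  0.1634]
```

View pics/side2.png

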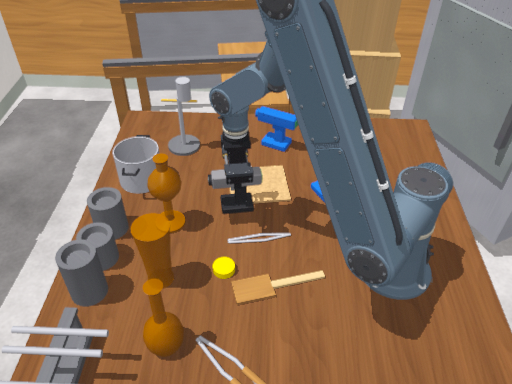

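The gun is held level, lens at (213,180) facing the globe at (164,183), and the measured extents match the plan. Now I hold for more than two seconds.

```bash
python3 -m handwheel '[[0,0,0,0,0,0],[0,0,0,0,0,0],[0,0,0,0,0,0],[0,0,0,0,0,0],[0,0,0,0,0,0],[0,0,0,0,0,0],[0,0,0,0,0,0],[0,0,0,0,0,0]]' >/dev/null
python3 -m handwheel '[[0,0,0,0,0,0],[0,0,0,0,0,0],[0,0,0,0,0,0],[0,0,0,0,0,0],[0,0,0,0,0,0],[0,0,0,0,0,0],[0,0,0,0,0,0],[0,0,0,0,0,0]]' >/dev/null
python3 -m handwheel '[[0,0,0,0,0,0],[0,0,0,0,0,0],[0,0,0,0,0,0],[0,0,0,0,0,0],[0,0,0,0,0,0],[0,0,0,0,0,0],[0,0,0,0,0,0],[0,0,0,0,0,0]]' >/dev/null
python3 -m handwheel '[[0,0,0,0,0,0],[0,0,0,0,0,0],[0,0,0,0,0,0],[0,0,0,0,0,0],[0,0,0,0,0,0],[0,0,0,0,0,0],[0,0,0,0,0,0],[0,0,0,0,0,0]]'
python3 -m handwheel '[[-0.005,-0.012,0,0,0,0],[-0.013,-0.032,0,0,0,0],[-0.021,-0.052,0,0,0,0],[-0.029,-0.072,0,0,0,0],[-0.037,-0.09,0,0,0,0],[-0.044,-0.107,0,0,0,0],[-0.05,-0.123,0,0,0,0],[-0.055,-0.137,0,0,0,0]]'
python3 -m handwheel '[[-0.002,-0.01,0,0,0,0],[-0.003,-0.017,0,0,0,0],[-0.003,-0.02,0,0,0,0],[-0.003,-0.02,-0.008,0,0,0],[-0.003,-0.02,-0.016,0,0,0],[-0.003,-0.02,-0.022,0,0,0],[-0.003,-0.02,-0.026,0,0,0],[-0.003,-0.02,-0.028,0,0,0]]'
```

```text
time_s: 8.18
position: [0.47, -0.194, 0.1725]
tcp_rot: [[0.984, 0.18, -0.0], [0.18, -0.984, 0.0], [-0.0, -0.0, -1.0]]
force: [-0.7, 0.0, -3.5]
opening: 0.482
grasp_force: 29.9
time_s: 8.85
position: [0.4145, -0.3322, 0.1726]
tcp_rot: [[0.984, 0.179, 0.0], [0.179, -0.984, -0.0], [-0.0, 0.0, -1.0]]
force: [0.1, -0.3, -2.8]
opening: 0.482
grasp_force: 29.9
time_s: 9.52
position: [0.4117, -0.3497, 0.1433]
tcp_rot: [[0.984, 0.181, -0.002], [0.181, -0.984, 0.002], [-0.001, -0.002, -1.0]]
force: [-0.4, 0.8, -3.4]
opening: 0.479
grasp_force: 29.9
```

```bash
python3 -m handwheel '[[0,0,-0.002,0,0,0],[0,0,-0.004,0,0,0],[0,0,-0.006,0,0,0],[0,0,-0.008,0,0,0],[0,0,-0.009,0,0,0],[0,0,-0.0095,0,0,0],[0,0,-0.0095,0,0,0],[0,0,-0.0095,0,0,0]]'
```

```text
time_s: 10.18
position: [0.412, -0.3511, 0.1356]
tcp_rot: [[0.984, 0.18, 0.0], [0.18, -0.984, -0.001], [0.0, 0.001, -1.0]]
force: [-1.1, 0.6, 3.2]
opening: 0.485
grasp_force: 29.9
```

Contact: the force went from -3 N to +3 N, so it is standing on the pad. Releasing and retreating straight up.

```bash
python3 -m handwheel '[[0,0,0,0,0,0],[0,0,0,0,0,0],[0,0,0,0,0,0],[0,0,0,0,0,0],[0,0,0,0,0,0],[0,0,0,0,0,0],[0,0,0,0,0,0],[0,0,0,0,0,0]]' 1
python3 -m handwheel '[[0,0,0.01,0,0,0],[0,0,0.03,0,0,0],[0,0,0.055,0,0,0],[0,0,0.085,0,0,0],[0,0,0.115,0,0,0],[0,0,0.14,0,0,0],[0,0,0.15,0,0,0],[0,0,0.15,0,0,0]]'
python3 - <<'E'
from h import *
np.set_printoptions(precision=4,suppress=True)
im,d=cams.capture("scene"); cv2.imwrite("pics/scene3.png",im); W=cloud("scene",d)
P=W[(np.hypot(W[...,0]-.41,W[...,1]+.35)<.13)&(W[...,2]>.11)&(W[...,2]<.16)]
t=P[P[:,2]>.143]; print(cv2.minAreaRect(t[:,:2].astype(np.float32)),np.percentile(t[:,2],[5,50,95]))
E
```

```text
time_s: 10.85
position: [0.412, -0.351, 0.135]
tcp_rot: [[0.984, 0.18, 0.0], [0.18, -0.984, -0.0], [0.0, 0.0, -1.0]]
force: [0.0, 0.4, -0.4]
opening: 0.966
grasp_force: 0.0
time_s: 11.52
position: [0.413, -0.3522, 0.2883]
tcp_rot: [[0.984, 0.18, 0.004], [0.18, -0.984, -0.006], [0.003, 0.006, -1.0]]
force: [0.4, -0.6, 0.9]
opening: 0.999
grasp_force: 0.0
((0.4198138117790222, -0.348459392786026), (0.1606500744819641, 0.04251258075237274), 10.809144973754883) [0.1452 0.1497 0.1532]
```

View pics/scene3.png

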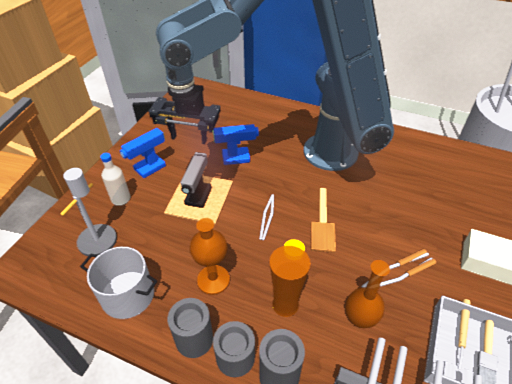

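The gun stands upright mid-pad at (194,180), the gripper is clear above it, and the vase at (208,245) has not moved.

```bash
python3 -c "
from rig import bot; print(bot.hand_in())"
```

```text
the job is handed in; nothing more can be done
None
```

The thermometer was held level, aimed at the middle of the stemmed vase's globe from about 8 cm for over two seconds, then set upright on the middle of its pad and released; the vase was not touched, and the job is handed in (no verdict was shown).

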